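# Prime the bench conveyor's hand lubricator

## Robot

A 6-joint arm with a two-finger parallel gripper is mounted at the origin on the work surface. World frame = base frame: x ahead of the robot, y to its left, z up, the work surface at z = 0. Lengths are in mm, angles in rad, forces in N, time in s.
With the tool pointing down it reaches from about 350 to 775 mm from the base axis. Payload 7.3 kg.
Tool frame: the origin (TCP) lies midway between the tips of the shut fingers; the grasp point (between the pads) lies robot.grip_point_offset behind it (robot.grip_point_offset is the distance from the TCP to the grasp point, in mm); z points along the fingers, y is the line along which they close (so a half turn about z gives the same grasp; the last joint's range is limited). The gripper opens to 92 mm and grips with 3 to 60 N. Pads are 19 mm wide; open, the fingers measure 130 mm over their backs; the gripper's body (75 mm by 190 mm) begins 47 mm behind the grasp point.
Start: joints at [-1.37, 0.342, 1.524, -0, 1.275, -0.146], TCP at [178.465, -493.756, 226.741] pointing down, gripper open.
Joint ranges: [-2.53, 2.53], [-0.77, 2.02], [0.04, 2.7], [-1, 4.14], [0.28, 2.66], [-3.11, 3.11]. Speed limits (rad/s): [2.57, 2.57, 3.14, 3.14, 3.14, 3.14].

## Interface

Orientations are given as [roll, pitch, yaw] about the fixed x, y, z axes, in that order (R = Rz(yaw) Ry(pitch) Rx(roll)).
In Python, from bench import robot gives the robot as it stands.
- The arm moves only by the tool servo_tool, never from a script. Its argument "deltas" is a list of rows, each a list of 3 entries, a list of its own where there are three numbers: the shift along the world's x, y, z in mm, then the turn about the world's z in rad, then the gripper command: -1 is fully open, 1 is shut, values between are in proportion. A call has 1 to 20 rows; each row shifts and turns the commanded pose from where the row before left it; what a row does not reach is not made up. A row lasts 1/12 s, in which the tool goes at most 41.7 mm and 7.16 degrees, less where a joint would pass 70% of its speed; a pose out of reach is approached as far as the arm can. A call is refused whole if a number of a shift passes 41.7 or a number of a turn 0.125, either way. A call with a gripper value outside its range is refused whole. The fingers move at their own pace and stop on an object; "squeeze" is the grip in N (left out, the last holds). Time passes only in rows, so rows that do not move let the fingers close. It gives the time, the measured TCP pose, the force, the opening and the grip force at its end, in the units of the state.
- robot.sense(): the state, without advancing time (a new reading comes with each control period).
- robot.snapshot(name): name is "scene" or "top" or "wrist"; returns the picture (480x640x3 uint8, blue, green, red); there is no depth.
- robot.calibration(name): a dict with "mtx" (3x3 intrinsics, pixels), "k1" (the pictures are not rectified: a ray, as slopes to the right and down, at radius r is drawn at 1 + k1 r^2 times it, then the intrinsics apply), "rvec" (rotation vector, rad) and "tvec" (3), from world to camera coordinates, as OpenCV has them. Camera axes: x right, y down, z forward; pixel columns grow to the right and rows downward; lengths in mm; the calibration is good to about 2 mm. A picture is of the moment at which its call begins: read the wrist's pose just before it. calibration takes no time and is no camera call; for the wrist camera it gives the pose at the moment of the call.
- robot.job_done(): hands the job in; it is judged then, once.
The state is a dict: "clock": time; "q": joint angles; "joint_vel": joint speeds; "joint_efforts": joint torques, N m; "eef_pos": TCP position; "tcp_rot": TCP orientation; "force": force on the tool from outside, world axes, zero at the start; "torque": the same for the moment, N m; "gripper_width": finger opening in mm; "grip_force": force on a finger pad.
Only numpy, scipy, OpenCV 4.12 (cv2) and the standard library are available. Lean on these libraries where they do the work, as an engineer would, in place of code of your own. Each camera call takes 0.05 s, during which the arm holds its last target. There are 200 camera calls.

## Task

Prime the conveyor's lubricator before the packing shift: press the pump's black knob right down with the fingertips and let it spring all the way back up, stroke after stroke, until the red indicator pin on the metering block stands fully out, then take the hand away. Only press the knob: do not touch or pull the pin, do not pick anything up, and leave the other things on the bench where they stand.

Things in the scene. Friction and masses are not known exactly. Their poses are not given: they have to be found in the camera images.
- lubricator: hand lubricator on the front (-x) side of a low belt conveyor, one unit fixed to the bench. Origin: on the bench at the foot of the pump's upright axis; z up, y along the conveyor, +x towards it. In a row along y on a grey base (120 x 280 mm): the pump (black knob on a sprung rod over an aluminium barrel, y = 0), the oil reservoir (+y side) and the metering block (-y side)
- reservoir_top (a point): top of the clear oil reservoir with its grey lid, 90 mm across, 168 mm tall, 92 mm to the +y side of the pump axis
- block_top (a point): centre of the dark hexagonal gland on top of the aluminium metering block (50 x 44 mm, 114 mm tall; gland rim 126 mm above the bench), 85 mm to the -y side of the pump axis; the indicator pin comes up through it
- front_rail (a point): middle of the top edge of the conveyor's front side rail, 108 mm above the bench, 127 mm to the +x side of the pump axis; behind it (+x) the conveyor is 700 mm long (y) and 170 mm wide, with boxes on its belt up to 150 mm above the bench and a blue motor at the back
- knob_top (a point): centre of the top of the black mushroom knob of the pump, 49 mm across (the flat of its top 24 mm), 200 mm above the bench when up; moves with the knob
- pump_knob (a joint): how far the knob is pressed down, m: 0 = fully up, 0.025 = right down on its stop. A spring pushes it up: about 4 N to start it, 6 N half way, then 13 to 20 N over the last 11 mm; let go, it comes back up by itself within half a second
- indicator_pin: round red pin, 14 mm across, upright in the gland on the metering block; its origin is 126 mm above the bench when the pin is fully in and moves with it; its top is 3 mm above the origin. Only the pump raises it; it stays where it is between strokes
- pin_rise (a joint): how far the pin has come out, m: 0 = fully in, 0.030 = fully out; it starts between 0 and 0.010. Each full stroke of the knob (right down, then all the way up) lifts it 0.006, as the knob starts back up (the first stroke 0.001 to 0.011); strokes that end more than 4 mm short of the stop lift it less or not at all. Once it is fully out, more strokes do nothing
- oil_bottle: white oil top-up bottle with a red cap and yellow label, standing, 52 mm across, 135 mm tall; loose, not part of the job; origin at the centre of its underside
- spray_can: yellow aerosol can with an orange cap, standing, 66 mm across, 196 mm tall; loose, not part of the job; origin at the centre of its underside
- cleaner_bottle: pink bottle with a white cap, standing, 64 mm across, 150 mm tall; loose, not part of the job; origin at the centre of its underside
- transmitter_a: black wireless-microphone body pack lying flat, 90 x 62 x 21 mm, with a 75 mm antenna along its +x; loose, not part of the job; origin at the centre of its underside
- transmitter_b: a second such body pack, 90 x 62 x 21 mm, with a 75 mm antenna along its +x; loose, not part of the job; origin at the centre of its underside
- tape_dispenser: red desk tape dispenser, 160 (its x) x 58 x 80 mm; loose, not part of the job; origin at the centre of its underside
- tape_roll: brown tape ring lying flat, 96 mm across, 48 mm tall; loose, not part of the job; origin at the centre of its underside

How it is judged:
By the outcome, as a careful person would: the job done as asked, in the order asked, and still so for the second after the job is handed in, with the robot touching nothing.
It also fails if it takes over 51 s, if anything falls off the work surface, if the arm or the gripper's body presses on something with over 40 N, if the wrist force passes 120 N, or if a joint passes its speed limit or range.

## Working session

There is one attempt and no reset: what is moved stays moved. The work goes in short steps, Python scripts to look and compute and a tool call to move; the robot and the scene stay as the last step left them, time stands still between calls to the robot, and variables do not carry over. Pictures are saved under pics/ and viewed, at most 10 in all, crops included, and the job is handed in when it is done.

Besides the shell and the picture viewer there is one more tool, called after "Call:" as name([rows], argument=value, ...), one row to a line, values as JSON. servo_tool: Moves the arm, as the interface text tells. Its arguments: {"type":"object","properties":{"deltas":{"type":"array"},"squeeze":{"type":"number"}},"required":["deltas"]}

```bash
mkdir -p pics; cat > h.py <<'E'
import numpy as np,cv2
from bench import robot
def ray(n,uv,c=None):
    c=c or robot.calibration(n); K=np.array(c['mtx']);k=c['k1']
    d=(np.array(uv,float)-K[:2,2])/[K[0,0],K[1,1]]; s=d.copy()
    for _ in range(20): s=d/(1+k*(s@s))
    R=cv2.Rodrigues(np.array(c['rvec'],float))[0]; t=np.array(c['tvec'],float).ravel()
    return -R.T@t, R.T@np.append(s,1)
def atz(n,uv,z):
    o,d=ray(n,uv); return o+d*(z-o[2])/d[2]
def proj(n,P):
    c=robot.calibration(n);K=np.array(c['mtx']);R=cv2.Rodrigues(np.array(c['rvec'],float))[0]
    p=R@np.array(P,float)+np.array(c['tvec'],float).ravel();s=p[:2]/p[2];s=s*(1+c['k1']*(s@s))
    return s*[K[0,0],K[1,1]]+K[:2,2]
E
python3 - <<'E'
from h import *
for n in('scene','top'): cv2.imwrite(f'pics/{n}1.png',robot.snapshot(n)); print(n,ray(n,(320,240)))
print(robot.sense(), robot.grip_point_offset)
E
```

```text
scene (array([1411.17013439,  449.01983801,  966.85141421]), array([-0.66628332, -0.31534621, -0.67577226]))
top (array([ 474.48637091,   45.09388849, 1122.55485893]), array([ 0.11317827,  0.00880296, -0.99355527]))
{'clock': 0.1, 'q': array([-1.36999462e+00,  3.42640457e-01,  1.52494772e+00,  3.15360928e-05,
        1.27540784e+00, -1.45987617e-01]), 'joint_vel': array([-0.00061242, -0.00090148, -0.00109143,  0.00082859, -0.00147998,
       -0.00042979]), 'joint_efforts': array([ 2.17385030e-03, -4.32003701e+01, -2.44694906e+01,  7.19736493e-02,
        5.26879902e-02, -5.15536908e-05]), 'eef_pos': array([ 178.3972089 , -493.35980013,  226.11184727]), 'tcp_rot': array([-3.14020861e+00, -2.33982495e-04,  3.46779960e-01]), 'force': array([-0.02116454, -0.21298822, -0.27375791]), 'torque': array([ 0.08518227,  0.02170447, -0.01623725]), 'grip_force': 0.0, 'gripper_width': 92.07078955648294} 18.8
```

View pics/scene1.png

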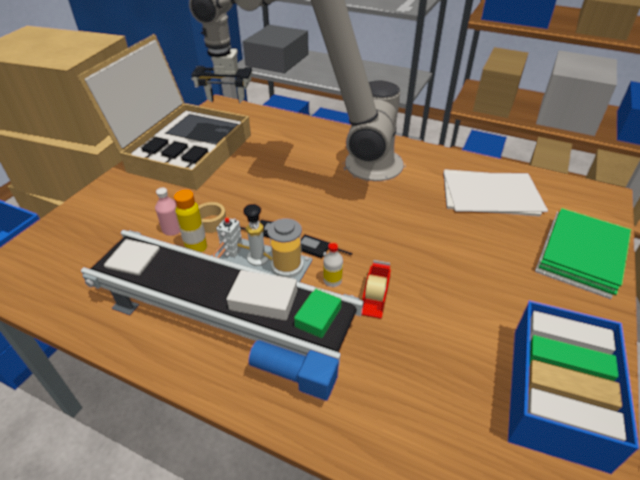

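View pics/top1.png

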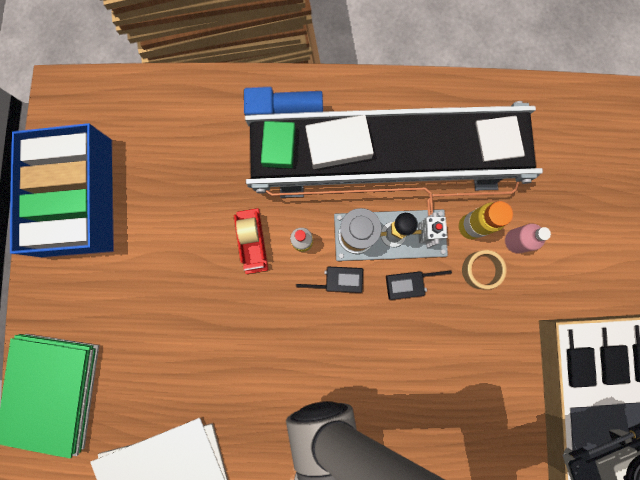

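The scene picture shows the pump near the middle of the bench, by the conveyor. In the top picture the black knob is at about (405,224), the reservoir lid at (361,230) and the red pin at (437,227). I'll enlarge both.

```bash
python3 - <<'E'
from h import *
a=cv2.imread('pics/top1.png')[190:265,320:460]; b=cv2.imread('pics/scene1.png')[190:290,195:335]
cv2.imwrite('pics/c1.png',np.vstack([cv2.resize(a,(560,300),interpolation=2),cv2.resize(b[:70],(560,280),interpolation=2)]))
k=atz('top',(405,224),200);r=atz('top',(361,230),168);g=atz('top',(437,227),127)
print(k,r,g)
for z in (195,200): print(atz('scene',(252,211),z))
E
```

```text
[ 617.08489075 -123.18963643  200.        ] [606.83526461 -34.16064491 168.        ] [ 623.20125604 -208.90958753  127.        ]
[ 623.45917647 -120.08719002  195.        ]
[ 628.56191349 -116.40055411  200.        ]
```

View pics/c1.png

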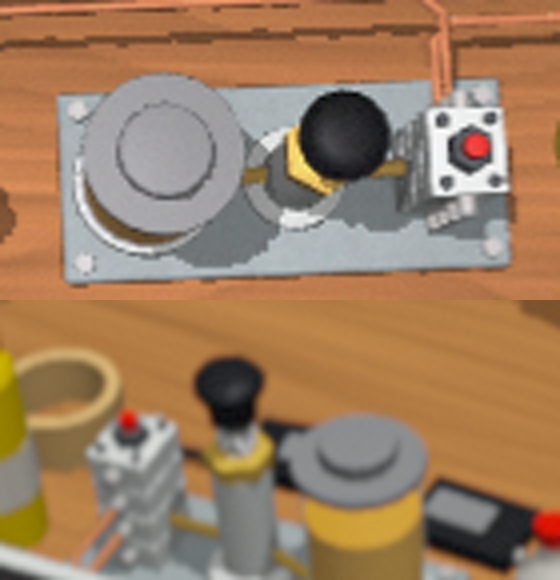

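Enlarged, the knob outline centre is at top (406.3,224) and scene (252.3,209.7). The reservoir lid is at top (360.8,228.9), the gland at top (437.7,227.5).

```bash
python3 - <<'E'
from h import *
for z in (190,200): print(atz('top',(406.3,224),z),atz('scene',(252.3,209.5),z))
r=atz('top',(360.8,228.9),158);g=atz('top',(437.7,227.5),126)
u=(r-g)[:2];print(r,g,np.linalg.norm(u),'yaw',np.arctan2(-u[0],u[1]), 'pump',g[:2]+u*85/177)
print(robot.sense()['q'][[0,5]])
E
```

```text
[ 618.6933523  -127.76377707  190.        ] [ 612.61426535 -126.331714    190.        ]
[ 617.14698771 -125.91018461  200.        ] [ 622.89365539 -118.92551583  200.        ]
[610.62657083 -34.52699895 158.        ] [ 622.24812667 -210.74533375  126.        ] 176.601138393531 yaw 0.06585438949860296 pump [ 616.66715353 -126.12070969]
[-1.36999462 -0.14598762]
```

The knob axis agrees from three measurements, at about (617,-126). I'll approach high with the gripper shut.

Call:
servo_tool([
  [[0,0,20],0,1],
  [[10,8,14],0,1],
  [[25,21,0],0,1],
  [[27,23,0],0,1],
  [[27,23,0],0,1],
  [[27,23,0],0,1],
  [[27,23,0],0,1],
  [[27,23,0],0,1],
  [[27,23,0],0,1],
  [[27,23,0],0,1],
  [[27,23,0],0,1],
  [[27,23,0],0,1],
  [[27,23,0],0,1],
  [[27,23,0],0,1],
  [[27,22,0],0,1],
  [[27,22,0],0,1],
  [[27,22,0],0,1],
  [[27,20,0],0,1],
  [[26,0,0],0,1],
  [[0,0,0],0,1],
], squeeze=10)

```text
clock: 1.77
eef_pos: [647.6, -123.8, 258.5]
tcp_rot: [-3.141, 0.0, 0.35]
force: [-0.2, -0.4, -1.1]
gripper_width: 0.7
grip_force: 0.0
```

Call:
servo_tool([
  [[-30,-2,0],0,1],
  [[0,0,-25],0,1],
  [[0,0,-22],0,1],
  [[0,0,0],0,1],
  [[0,0,0],0,1],
])

```text
clock: 2.18
eef_pos: [613.5, -127.8, 212.9]
tcp_rot: [-3.14, 0.003, 0.346]
force: [-0.3, -0.1, 1.3]
gripper_width: 0.9
grip_force: 0.0
```

```bash
python3 - <<'E'
from h import *
s=robot.sense(); print(s['eef_pos'],s['force'])
w=robot.snapshot('wrist');t=robot.snapshot('scene')
b=t[180:255,195:335]
cv2.imwrite('pics/c2.png',np.vstack([cv2.resize(w,(400,300)),cv2.resize(b,(400,214),interpolation=2)]))
E
```

```text
[ 613.52165173 -127.78135793  212.87598717] [-0.31750075 -0.13448351  1.30648447]
```

View pics/c2.png

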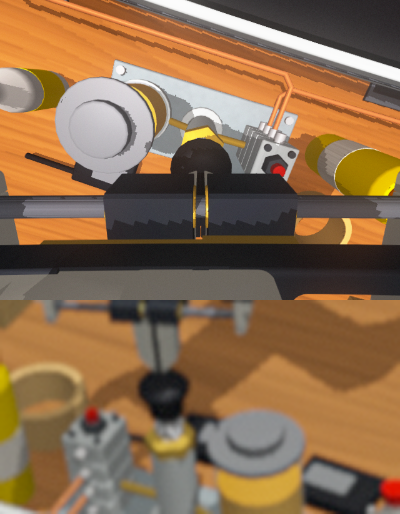

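The fingertips stand just over the knob: the wrist view has them on its middle line, and the scene view shows a small gap. I'll shift +3 in x and press.

Call:
servo_tool([
  [[3.5,2,0],0,1],
  [[0,0,-10],0,1],
  [[0,0,-8],0,1],
  [[0,0,-8],0,1],
  [[0,0,-6],0,1],
  [[0,0,-5],0,1],
  [[0,0,0],0,1],
  [[0,0,0],0,1],
  [[0,0,0],0,1],
])

```text
clock: 3.03
eef_pos: [619.3, -125.8, 179.2]
tcp_rot: [3.139, -0.004, 0.347]
force: [-1.5, 1.0, 15.1]
gripper_width: 0.7
grip_force: 7.3
```

Call:
servo_tool([
  [[0,0,-3],0,1],
  [[0,0,-2],0,1],
  [[0,0,0],0,1],
  [[0,0,0],0,1],
])

```text
clock: 3.37
eef_pos: [619.3, -125.8, 175.2]
tcp_rot: [3.138, -0.005, 0.347]
force: [-2.1, 1.9, 19.0]
gripper_width: 0.4
grip_force: 9.4
```

Call:
servo_tool([
  [[0,0,-2],0,1],
  [[0,0,-1],0,1],
  [[0,0,0],0,1],
  [[0,0,0],0,1],
])

```text
clock: 3.7
eef_pos: [619.3, -125.8, 175.0]
tcp_rot: [3.137, -0.006, 0.347]
force: [-8.4, 3.6, 32.5]
gripper_width: 0.7
grip_force: 16.5
```

Right down on the stop (force jumps at 175.0). Next I release it all the way, wait, and stroke again.

Call:
servo_tool([
  [[0,0,12],0,1],
  [[0,0,15],0,1],
  [[0,0,11],0,1],
  [[0,0,0],0,1],
  [[0,0,0],0,1],
  [[0,0,0],0,1],
  [[0,0,0],0,1],
  [[0,0,0],0,1],
])

```text
clock: 4.37
eef_pos: [617.6, -125.6, 205.5]
tcp_rot: [-3.14, 0.002, 0.347]
force: [0.5, 0.1, 0.4]
gripper_width: 0.5
grip_force: 0.0
```

```bash
python3 - <<'E'
from h import *
print(robot.sense()['eef_pos'],robot.sense()['force'])
t=robot.snapshot('scene');p=robot.snapshot('top')
cv2.imwrite('pics/c3.png',np.vstack([cv2.resize(t[180:255,195:335],(560,300),interpolation=2),cv2.resize(p[190:265,320:460],(560,300),interpolation=2)]))
# predicted pin-top pixels for rises
for r in (0,6,12,18,24,30): print(r,proj('scene',(622,-210.5,129+r)))
E
```

```text
[ 617.57882684 -125.60866681  205.51674101] [0.45970542 0.06261902 0.39236941]
0 [226.69842411 220.60302815]
6 [226.39728848 218.94251791]
12 [226.09429475 217.2715485 ]
18 [225.78942606 215.59002296]
24 [225.48266538 213.89784319]
30 [225.17399546 212.19490989]
```

View pics/c3.png

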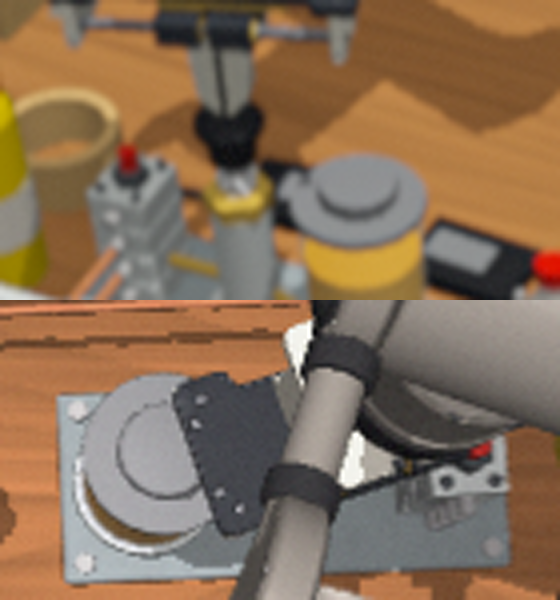

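The pin has risen: its top is now at about scene (226.7,216.7), roughly 10–14 mm out, and the knob is back up. I'll repeat full strokes.

Call:
servo_tool([
  [[0,0,-12],0,1],
  [[0,0,-12],0,1],
  [[0,0,-9],0,1],
  [[0,0,-4],0,1],
  [[0,0,0],0,1],
  [[0,0,0],0,1],
  [[0,0,0],0,1],
  [[0,0,0],0,1],
])

```text
clock: 5.13
eef_pos: [619.2, -126.1, 175.1]
tcp_rot: [3.137, -0.005, 0.347]
force: [-7.4, 2.2, 26.3]
gripper_width: 0.6
grip_force: 13.0
```

Call:
servo_tool([
  [[0,0,12],0,1],
  [[0,0,15],0,1],
  [[0,0,10],0,1],
  [[0,0,0],0,1],
  [[0,0,0],0,1],
  [[0,0,0],0,1],
  [[0,0,0],0,1],
  [[0,0,0],0,1],
  [[0,0,0],0,1],
])

```text
clock: 5.88
eef_pos: [617.7, -125.7, 206.0]
tcp_rot: [-3.141, 0.001, 0.347]
force: [-0.4, -0.3, -0.4]
gripper_width: 0.4
grip_force: 0.0
```

Call:
servo_tool([
  [[0,0,-12],0,1],
  [[0,0,-12],0,1],
  [[0,0,-9],0,1],
  [[0,0,-4],0,1],
  [[0,0,0],0,1],
  [[0,0,0],0,1],
  [[0,0,0],0,1],
  [[0,0,0],0,1],
])

```text
clock: 6.55
eef_pos: [619.1, -126.1, 175.1]
tcp_rot: [3.137, -0.005, 0.347]
force: [-6.1, 2.8, 25.8]
gripper_width: 0.4
grip_force: 13.1
```

Call:
servo_tool([
  [[0,0,12],0,1],
  [[0,0,15],0,1],
  [[0,0,10],0,1],
  [[0,0,0],0,1],
  [[0,0,0],0,1],
  [[0,0,0],0,1],
  [[0,0,0],0,1],
  [[0,0,0],0,1],
  [[0,0,0],0,1],
])

```text
clock: 7.3
eef_pos: [617.8, -125.7, 206.0]
tcp_rot: [-3.141, 0.001, 0.347]
force: [-0.1, 0.0, 0.2]
gripper_width: 0.4
grip_force: 0.0
```

```bash
python3 - <<'E'
from h import *
cv2.imwrite('pics/s4.png',robot.snapshot('scene'))
E
```

Call:
servo_tool([
  [[0,0,-12],0,1],
  [[0,0,-12],0,1],
  [[0,0,-9],0,1],
  [[0,0,-4],0,1],
  [[0,0,0],0,1],
  [[0,0,0],0,1],
  [[0,0,0],0,1],
  [[0,0,0],0,1],
])

```text
clock: 8.02
eef_pos: [619.2, -126.1, 175.1]
tcp_rot: [3.137, -0.005, 0.347]
force: [-6.2, 1.8, 25.9]
gripper_width: 0.5
grip_force: 12.7
```

Call:
servo_tool([
  [[0,0,12],0,1],
  [[0,0,15],0,1],
  [[0,0,10],0,1],
  [[0,0,0],0,1],
  [[0,0,0],0,1],
  [[0,0,0],0,1],
  [[0,0,0],0,1],
  [[0,0,0],0,1],
  [[0,0,0],0,1],
])

```text
clock: 8.77
eef_pos: [617.8, -125.7, 206.0]
tcp_rot: [-3.141, 0.001, 0.347]
force: [-0.2, -0.7, 0.3]
gripper_width: 0.5
grip_force: 0.0
```

```bash
python3 - <<'E'
from h import *
cv2.imwrite('pics/s5.png',robot.snapshot('scene'))
ims=[cv2.imread('pics/scene1.png')]+[cv2.imread(f'pics/s{i}.png') for i in (4,5)]
cv2.imwrite('pics/c4.png',np.hstack([cv2.resize(i[200:250,205:245],(260,325),interpolation=2) for i in ims]))
for i in ims:
    c=i[200:245,215:240].astype(int); m=(c[...,2]>130)&(c[...,1]<90); v,u=np.nonzero(m);print(v.min()+200,v.max()+200,m.sum())
E
```

```text
217 221 17
207 244 30
207 244 39
```

View pics/c4.png

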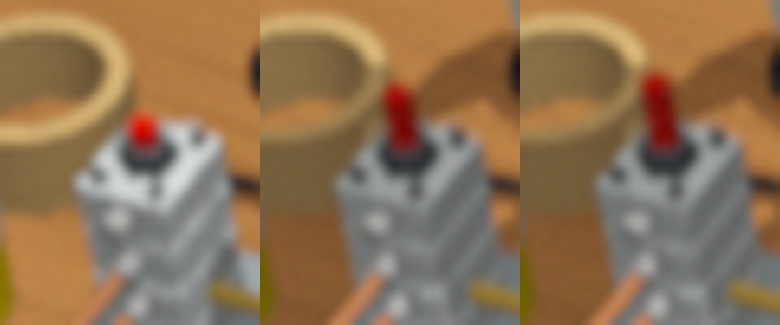

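The red pin lengthens from frame to frame, its top now at about row 211.5. I'll stroke on until it stops moving.

Call:
servo_tool([
  [[0,0,-12],0,1],
  [[0,0,-12],0,1],
  [[0,0,-9],0,1],
  [[0,0,-4],0,1],
  [[0,0,0],0,1],
  [[0,0,0],0,1],
  [[0,0,0],0,1],
  [[0,0,0],0,1],
])

```text
clock: 9.48
eef_pos: [619.2, -126.1, 175.1]
tcp_rot: [3.137, -0.005, 0.347]
force: [-5.9, 1.8, 25.1]
gripper_width: 0.5
grip_force: 12.7
```

Call:
servo_tool([
  [[0,0,12],0,1],
  [[0,0,15],0,1],
  [[0,0,10],0,1],
  [[0,0,0],0,1],
  [[0,0,0],0,1],
  [[0,0,0],0,1],
  [[0,0,0],0,1],
  [[0,0,0],0,1],
  [[0,0,0],0,1],
])

```text
clock: 10.23
eef_pos: [617.7, -125.7, 205.9]
tcp_rot: [-3.141, 0.001, 0.347]
force: [0.4, 0.2, -0.5]
gripper_width: 0.6
grip_force: 0.0
```

```bash
python3 - <<'E'
from h import *
cv2.imwrite('pics/s6.png',robot.snapshot('scene'))
E
```

Call:
servo_tool([
  [[0,0,-12],0,1],
  [[0,0,-12],0,1],
  [[0,0,-9],0,1],
  [[0,0,-4],0,1],
  [[0,0,0],0,1],
  [[0,0,0],0,1],
  [[0,0,0],0,1],
  [[0,0,0],0,1],
])

```text
clock: 10.95
eef_pos: [619.2, -126.1, 175.1]
tcp_rot: [3.137, -0.005, 0.347]
force: [-6.7, 2.1, 25.6]
gripper_width: 0.4
grip_force: 12.7
```

Call:
servo_tool([
  [[0,0,12],0,1],
  [[0,0,15],0,1],
  [[0,0,10],0,1],
  [[0,0,0],0,1],
  [[0,0,0],0,1],
  [[0,0,0],0,1],
  [[0,0,0],0,1],
  [[0,0,0],0,1],
  [[0,0,0],0,1],
])

```text
clock: 11.7
eef_pos: [617.7, -125.7, 205.9]
tcp_rot: [-3.141, 0.001, 0.347]
force: [-0.4, 0.4, -0.2]
gripper_width: 0.6
grip_force: 0.0
```

```bash
python3 - <<'E'
from h import *
cv2.imwrite('pics/s7.png',robot.snapshot('scene'))
ims=[cv2.imread(f'pics/s{i}.png') for i in (4,5,6,7)]
for a,b in zip(ims,ims[1:]): print(cv2.absdiff(a,b)[200:235,218:234].max(2).astype(int).sum(), cv2.absdiff(a,b)[200:235,218:234].max())
cv2.imwrite('pics/c5.png',np.hstack([cv2.resize(i[200:250,205:235],(195,325),interpolation=2) for i in ims]))
E
```

```text
1788 65
802 8
812 7
```

View pics/c5.png

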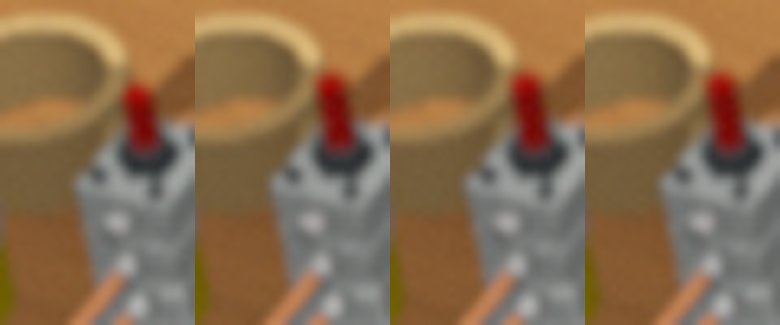

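The pin stopped moving after s5: the last two strokes changed nothing beyond noise. Its top, at about row 211.5, matches the 30 mm prediction of 212. Now I take the hand away.

Call:
servo_tool([
  [[0,0,20],0,1],
  [[0,0,30],0,1],
  [[0,0,30],0,1],
  [[-25,0,10],0,1],
  [[-35,0,0],0,1],
  [[-35,0,0],0,1],
  [[-35,0,0],0,1],
  [[-20,0,0],0,1],
  [[0,0,0],0,1],
  [[0,0,0],0,1],
  [[0,0,0],0,1],
  [[0,0,0],0,1],
])

```text
clock: 12.75
eef_pos: [468.9, -125.9, 296.5]
tcp_rot: [3.142, -0.0, 0.347]
force: [-0.0, 0.5, -0.4]
gripper_width: 0.3
grip_force: 0.0
```

```bash
python3 - <<'E'
from h import *
cv2.imwrite('pics/s8.png',robot.snapshot('scene'))
E
```

```text
(no output)
```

View pics/s8.png

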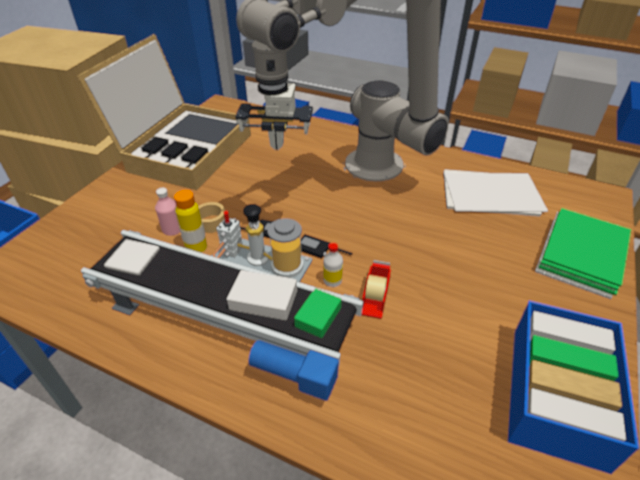

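The hand is clear, the knob is up at (253,211), the pin is out at (227,214), and everything else is where it stood.

```bash
python3 -c "
from bench import robot
print(robot.job_done())"
```

```text
the job is handed in; nothing more can be done
None
```

The lubricator is primed and the job handed in: after six full strokes the pin stands fully out (the last two no longer moved it), the knob is back up, the hand is clear, and nothing else on the bench looks moved.

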